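# Blank cell back to its slot, long cell held in the light path

## Task

The blank reading is done: take the small square cell out of the seat on the light bench and put it back in the rack, upright and fully down in the small square pocket made for it, and let go of it there. Then take the longest cell from the rack and hold it in the open gap of the light path between the lamp tube and the seat: upright, its clear end windows square to the beam and the beam passing through their middle, carried by the gripper alone; finish while still holding it there. Handle the cells only by their frosted faces, never touch a clear window with the gripper, never drop a cell or let go of one outside its seat or pocket, and leave the middle-sized cell and the other things where they stand.

Things in the scene. Friction and masses are not known exactly. Their poses are not given: they have to be found in the camera images.
- light_bench: Light bench, fixed: black breadboard 110 (x) x 370 mm (y) with a rail and, on posts in one line, a lamp tube, a cell seat and a detector. Origin on the worktop under the beam, z up. The beam runs along its y axis, 110 mm over the worktop. Driver box under the gap at x +21 to +51 mm, 42 mm high; nothing else under the gap is higher
- beam_gap (a point): middle of the open gap, on the beam's axis, 110 mm over the worktop, 5 mm to -y of light_bench's origin; axes as light_bench, y along the beam. The middle of the long cell belongs here. Along y from here the gap is free from -55 mm (seat block) to +54 mm (lamp tube, 33 to 40 mm in diameter)
- cell_seat (a point): centre of the pocket floor of the seat, 95 mm over the worktop, 78 mm to -y of light_bench's origin; axes as light_bench. Pocket 15 x 15 mm, 20 mm deep, in a black block 36 x 36 mm, top 115 mm over the worktop; slits for the beam at +y and -y. The detector box (42 mm wide, top 129 mm over the worktop) begins 41 mm to -y
- cell_rack: Rack, fixed: aluminium base 50 x 208 mm (long along its y) with four grey pocket blocks in a row along its y, 48 mm apart and centred on it, in varying order; origin under its middle, on the worktop. Block tops are 30 mm over the worktop. Each block's front (-x) plate bears a dark bar as long as its cell's light path (10, 20 or 30 mm)
- pocket_small: grey block 46 x 47 x 22 mm with the small square pocket, 15 x 15 mm, 16 mm deep: the slot of the small cell, empty at the start. Origin under the block's middle, 8 mm over the worktop; axes as cell_rack; pocket in the middle, mouth 22 mm above the origin, edges chamfered 2.5 mm, black pad on its floor
- pocket_small_floor (a point): centre of the floor of the small square pocket, 14 mm over the worktop; the small cell's origin lies here when it is fully down
- pocket_mid_a: grey block like pocket_small but with a 15 x 25 mm pocket (25 along y), 16 mm deep; holds the middle-sized cell
- pocket_mid_b: grey block like pocket_mid_a, its 15 x 25 mm pocket empty (no cell of this task belongs there)
- pocket_long: grey block like pocket_small but with a 15 x 35 mm pocket (35 along y), 16 mm deep; holds the long cell at the start
- small_cell: small square cell (the blank): upright quartz cell 12.5 x 12.5 x 45 mm, white stopper to 51.5 mm, about 20 g. Origin: centre of its underside, z up. Frosted faces (matt white) at its +x and -x, 12.5 mm apart: grip there; clear windows at +y and -y. Starts in the seat, windows along the beam, 25 mm of glass above the seat's top
- small_cell_windows: the two clear windows of the small cell, each 10 mm wide, in its +y and -y faces (origin and axes as small_cell): not to be touched by the gripper
- mid_cell: middle-sized cell 12.5 x 22.5 x 45 mm with stopper, same build; stands in pocket_mid_a and stays there
- long_cell: longest cell: upright quartz cell 12.5 (x) x 32.5 (y) x 45 mm (z), white stopper to 51.5 mm, about 35 g. Origin: centre of its underside, z up. Long frosted faces at its +x and -x, 12.5 mm apart: grip there; clear windows are the narrow ends at +y and -y. Starts in pocket_long, 29 mm of glass above the block
- long_cell_centre (a point): the middle of the long cell, 22.5 mm above its underside, between the middles of its windows
- long_cell_windows: the two clear windows of the long cell, each 10 mm wide, in its +y and -y ends (origin and axes as long_cell): not to be touched by the gripper
- vial: small cream jar, 35 mm wide, 61 mm high, stands on the worktop behind the rack; loose, to be left alone; origin at the centre of its underside
- timer: black stopwatch 66 x 62 x 18 mm lying in front of the light bench; loose, to be left alone; origin at the centre of its underside

How it is judged (in metres and radians):
On the way:
1. the small cell stands upright, fully down in its own square pocket of the rack, and is released (horizontal distance between small_cell and pocket_small_floor below 0.003 m and z of small_cell in the frame of pocket_small_floor below 0.003 m and angle between small_cell's own z axis and vertical below 0.12 rad and contact force between the fingers and small_cell below 0.05 N and linear speed of small_cell below 0.02 m/s), for 0.2 s.
At the end, for the whole second after the job is handed in: Small cell released in its own pocket (3 mm, 0.12 rad). Long cell still, held by the fingers alone, clear of the bench; its middle on the beam (4 mm sideways, 8 mm in height, 20 mm along), upright and square to the beam (0.1 rad). Middle cell in its pocket (all of step 1 and x of long_cell_centre in the frame of beam_gap between -0.004 and 0.004 m and y of long_cell_centre in the frame of beam_gap between -0.02 and 0.02 m and z of long_cell_centre in the frame of beam_gap between -0.008 and 0.008 m and angle between the y axis of long_cell and the y axis of beam_gap, either way round below 0.1 rad and angle between long_cell's own z axis and vertical below 0.1 rad and linear speed of long_cell below 0.015 m/s and contact force between the fingers and long_cell above 2 N and contact force between long_cell and light_bench below 0.05 N and horizontal distance between mid_cell and pocket_mid_a below 0.004 m and angle between mid_cell's own z axis and vertical below 0.12 rad); the arm keeps its last pose, push and grip.
It fails at once if the gripper touches a clear window of the small or the long cell (contact force between any of the fingers, the arm and small_cell_windows above 0.3 N or contact force between any of the fingers, the arm and long_cell_windows above 0.3 N).
It fails at once if the small cell is let go outside its seat and its pocket, or dropped into the pocket from more than 12 mm (contact force between the fingers and small_cell below 0.02 N and (horizontal distance between small_cell and cell_seat above 0.006 m or z of small_cell in the frame of cell_seat above 0.012 m) and (horizontal distance between small_cell and pocket_small_floor above 0.006 m or z of small_cell in the frame of pocket_small_floor above 0.012 m)).
It fails at once if the long cell is let go outside its pocket (contact force between the fingers and long_cell below 0.02 N and (horizontal distance between long_cell and pocket_long above 0.006 m or z of long_cell in the frame of pocket_long above 0.018 m)).
It fails at once if the middle-sized cell is lifted or pushed over (distance of mid_cell from where it was at the start of the episode above 0.008 m or angle between mid_cell's own z axis and vertical above 0.2 rad).
It fails at once if the small jar or the stopwatch is moved by more than 3 cm (distance of any of vial, timer from where it was at the start of the episode above 0.03 m).
It also fails if it takes over 54 s, if anything falls off the work surface, if the arm or the gripper's body presses on something with over 40 N, if the wrist force passes 120 N, or if a joint passes its speed limit or range.

## Robot

A 6-joint arm with a two-finger parallel gripper is mounted at the origin on a cart in front of the work surface, level with it; the furniture and walls round the work are solid. World frame = base frame: x ahead of the robot, y to its left, z up, the work surface at z = 0. Lengths are in m, angles in degrees, forces in N, time in s.
With the tool pointing down it reaches from about 0.25 to 0.775 m from the base axis. Payload 4 kg.
Tool frame: the origin (TCP) lies on the centre line of the jaws, within the pads' length; the fingertips stand 22 mm ahead of it and the grasp point (between the pads) lies 3 mm ahead of it (finger_overhang is the distance from the TCP to the fingertips, in m); z points along the fingers, y is the line along which they close (so a half turn about z gives the same grasp; the last joint's range is limited). The gripper opens to 94 mm and grips with 3 to 60 N. Pads are 16 mm wide; open, the fingers measure 119 mm over their backs; the gripper's body (75 mm by 177 mm) begins 78 mm behind the grasp point.
Start: joints at [-79.933, 4.996, 78.535, -0, 96.463, -5.907], TCP at [0.151, -0.529, 0.228] pointing down, gripper open.
Joint ranges: [-177.83, 177.83], [-43.37, 116.18], [15.69, 146.23], [-61.86, 241.86], [9.47, 152.12], [-147.06, 147.06]. Speed limits (degrees/s): [159.86, 159.86, 180, 180, 180, 180].

## Interface

Orientations are given as a 3x3 rotation matrix whose columns are the frame's x, y, z axes.
In Python, from rig import sense, get_image, sign_off, trace, tip_of, finger_overhang gives the robot as it stands.
- The arm moves only by the tool carry_out, never from a script. Its argument "commands" is a list that holds one entry, the list of rows, each a list of 7 numbers: the shift along the tool's x, y, z in cm, then the turn, a rotation vector about the tool's x, y, z in degrees, then the finger opening in cm, from 0 to 9.4. A call has 1 to 10 rows; each row shifts and turns the commanded pose from where the row before left it, along the tool's axes as they then stand; what a row does not reach is not made up. A row lasts 1/8 s, in which the tool goes at most 62.5 mm and 10.7 degrees, less where a joint would pass 70% of its speed; a pose out of reach is approached as far as the arm can. A call is refused whole if a number of a shift passes 6.25 or a number of a turn 10.7, either way. A call with a gripper value outside its range is refused whole. The fingers move at their own pace and stop on an object; "force" is the grip in N (left out, the last holds). Time passes only in rows, so rows that do not move let the fingers close. It gives the time, the measured TCP pose, the force, the opening and the grip force at its end, in the units of the state.
- sense(): the state, without advancing time (a new reading comes with each control period).
- get_image(name): name is "scene" or "top" or "wrist"; returns a dict with "frame" (480x640x3 uint8, red, green, blue), "vfov" (degrees; the focal length in pixels is half the picture's height over the tangent of half this angle, whatever the lens; pixels are square), "cx", "cy" (the principal point, pixels), "rvec" (rotation vector, rad) and "tvec" (3), from world to camera coordinates, as OpenCV has them. Camera axes: x right, y down, z forward; pixel columns grow to the right and rows downward; lengths in m; the calibration is good to about 2 mm. The wrist camera is an equidistant fisheye: a pixel r from the principal point sees the ray r / f radians off the axis. A picture is of the moment at which its call begins. There is no depth.
- sign_off(): hands the job in; it is judged then, once.
Trained networks look in a picture, given as the dict that the camera call returned (one of the last four; its "shot" number tells which), for a name from the list of things; names that differ only in an ending like _2 or _b are one class to them, and where a whole thing is asked for, a point or a joint stands for the part that bears it (a point fixed in the world has none). Each returns a list of dicts, best first, with "p" (0 to 1); they miss things now and then, are a little off and sometimes report something else, mostly with a low value. They report only what shows in the picture. A call takes as long as a camera call.
- trace(label, picture): "pixels" (480x640 bool, what is visible of it).
- tip_of(label, picture): "centre" ([x, y, z] in m, in world coordinates, good to about 4 mm: a listed point, or the origin of a listed thing).
The state is a dict: "clock": time; "joints": joint angles; "joint_velocities": joint speeds; "tau": joint torques, N m; "position": TCP position; "tcp_rot": TCP orientation; "force": force on the tool from outside, world axes, zero at the start; "ft_torque": the same for the moment, N m; "gripper_width": finger opening in m; "grasp_force": force on a finger pad.
Only numpy, scipy, OpenCV 4.12 (cv2) and the standard library are available. Lean on these libraries where they do the work, as an engineer would, in place of code of your own. Each camera call takes 0.05 s, during which the arm holds its last target. There are 200 camera calls.

## Working session

There is one attempt and no reset: what is moved stays moved. The work goes in short steps, Python scripts to look and compute and a tool call to move; the robot and the scene stay as the last step left them, time stands still between calls to the robot, and variables do not carry over. Pictures are saved under pics/ and viewed, at most 10 in all, crops included, and the job is handed in when it is done.

Besides the shell and the picture viewer there is one more tool, called after "Emit:" as a command line: name --argument value ..., lists and objects as JSON in quotes. carry_out: Moves the arm, as the interface text tells. Its arguments: {"type":"object","properties":{"commands":{"type":"array","items":{"type":"array","items":{"type":"array","items":{"type":"number"}}}},"force":{"type":"number"}},"required":["commands"]}

```bash
mkdir -p pics
cat > h.py <<'E'
import numpy as np,cv2
from rig import *
def proj(im,P):
    R,_=cv2.Rodrigues(np.array(im["rvec"],float)); c=R@np.array(P,float)+np.array(im["tvec"],float).ravel()
    f=240/np.tan(np.radians(im["vfov"])/2); return np.array([f*c[0]/c[2]+im["cx"],f*c[1]/c[2]+im["cy"]])
def unproj(im,uv,z):
    R,_=cv2.Rodrigues(np.array(im["rvec"],float)); t=np.array(im["tvec"],float).ravel()
    f=240/np.tan(np.radians(im["vfov"])/2)
    d=R.T@np.array([(uv[0]-im["cx"])/f,(uv[1]-im["cy"])/f,1]); o=-R.T@t
    return o+d*(z-o[2])/d[2]
def save(im,n): cv2.imwrite("pics/"+n+".png",im["frame"][:,:,::-1])
E
cat > a.py <<'E'
from h import *
s=sense(); print(s["clock"],s["position"],np.round(s["tcp_rot"],3).tolist(),s["gripper_width"],finger_overhang)
for n in ["top","scene"]:
    im=get_image(n); save(im,n)
    R,_=cv2.Rodrigues(np.array(im["rvec"],float)); print(n,im["vfov"],"cam",(-R.T@np.array(im["tvec"]).ravel()).round(3))
    for l in ["light_bench","beam_gap","cell_seat","cell_rack","pocket_small_floor","pocket_small","pocket_mid_a","pocket_long","small_cell","mid_cell","long_cell","long_cell_centre","vial","timer"]:
        print(l,[(round(d["p"],2),np.round(d["centre"],3).tolist()) for d in tip_of(l,im)[:2]])
E
python3 a.py
```

```text
0.0 [ 0.1512694  -0.52826593  0.22633892] [[0.961, 0.275, -0.0], [0.275, -0.961, 0.002], [0.0, -0.002, -1.0]] 0.09406372137163795 0.022
top 56.61081390023334 cam [0.324 0.074 1.127]
light_bench [(0.95, [0.616, -0.1, 0.003])]
beam_gap [(0.67, [0.618, -0.106, 0.107])]
cell_seat [(0.73, [0.614, -0.176, 0.098])]
cell_rack [(0.42, [0.414, -0.174, -0.002])]
pocket_small_floor [(0.81, [0.483, 0.214, 0.016]), (0.45, [0.499, 0.164, 0.013])]
pocket_small [(0.66, [0.487, 0.211, 0.009])]
pocket_mid_a [(0.68, [0.469, 0.257, 0.008]), (0.47, [0.498, 0.163, 0.014])]
pocket_long [(0.62, [0.494, 0.166, 0.009])]
small_cell [(0.64, [0.608, -0.177, 0.092])]
mid_cell [(0.65, [0.472, 0.257, 0.012])]
long_cell [(0.58, [0.5, 0.166, 0.011])]
long_cell_centre [(0.49, [0.491, 0.162, 0.037])]
vial [(0.66, [0.647, 0.246, 0.005])]
timer [(0.63, [0.414, -0.175, -0.001])]
scene 54.057284502813914 cam [-0.15   0.522  0.455]
light_bench [(0.76, [0.619, -0.102, -0.006]), (0.75, [0.494, 0.162, 0.009])]
beam_gap []
cell_seat [(0.86, [0.613, -0.175, 0.094])]
cell_rack [(0.86, [0.475, 0.231, -0.003])]
pocket_small_floor [(0.67, [0.483, 0.21, 0.01])]
pocket_small [(0.6, [0.482, 0.209, 0.01])]
pocket_mid_a [(0.78, [0.476, 0.256, 0.005])]
pocket_long [(0.94, [0.497, 0.163, 0.008])]
small_cell [(0.68, [0.614, -0.18, 0.094])]
mid_cell [(0.85, [0.471, 0.255, 0.014]), (0.58, [0.613, -0.177, 0.098])]
long_cell [(0.59, [0.497, 0.166, 0.016])]
long_cell_centre [(0.64, [0.494, 0.161, 0.038])]
vial [(0.71, [0.482, 0.208, 0.014]), (0.67, [0.642, 0.249, 0.003])]
timer [(0.75, [0.42, -0.172, -0.001])]
```

View pics/top.png

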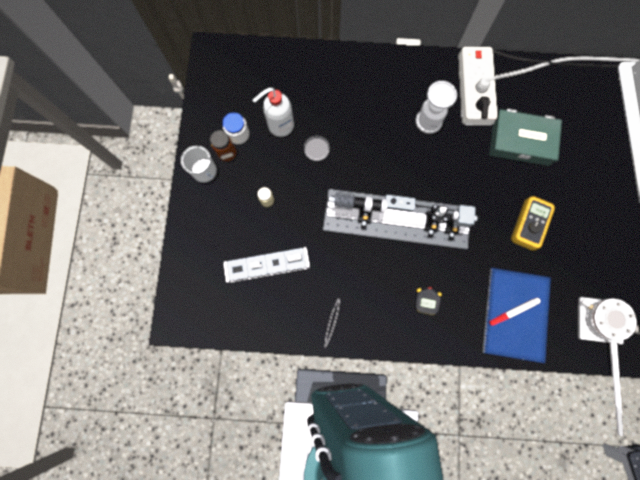

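View pics/scene.png

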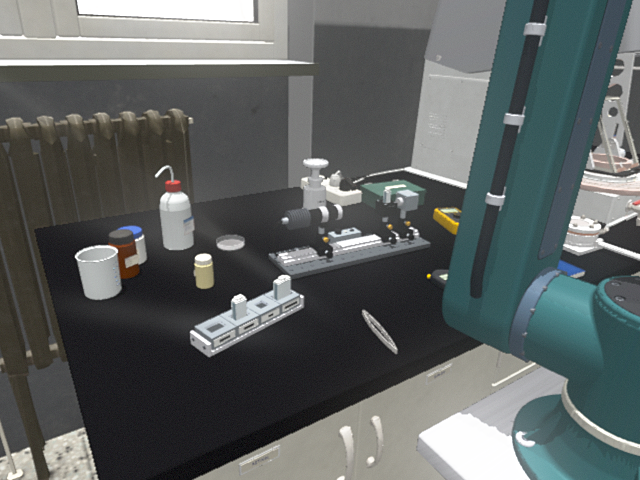

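The top view shows the bench at px (325–475, 190–245), tilted about -6°. The rack is at (225–309, 250–280), tilted about +8°. From left to right it holds an empty mid pocket, the mid cell, the empty small pocket at (277,263) and the long cell at (295,257). This matches the detections. I'll move above the seat next.

Emit:
carry_out --commands '[[[5.4, -2.1, -0.7, 0, 0, 0, 9.4], [5.4, -2.1, -0.7, 0, 0, 0, 9.4], [5.4, -2.1, -0.7, 0, 0, 0, 9.4], [5.4, -2.1, -0.7, 0, 0, 0, 9.4], [5.4, -2.1, -0.7, 0, 0, 0, 9.4], [5.4, -2.1, -0.7, 0, 0, 0, 9.4], [5.4, -2.1, -0.7, 0, 0, 0, 9.4], [5.4, -2.1, -0.7, 0, 0, 0, 9.4], [5.4, -2.1, -0.7, 0, 0, 0, 9.4], [5.4, -2.1, -0.7, 0, 0, 0, 9.4]]]'

```text
clock: 2.75
position: [0.6141, -0.177, 0.2978]
tcp_rot: [[0.961, 0.275, 0.0], [0.275, -0.961, -0.001], [0.0, 0.001, -1.0]]
force: [0.9, -0.7, -0.4]
gripper_width: 0.0941
grasp_force: 0.0
```

Emit:
carry_out --commands '[[[0, 0, 0, 0, 0, -9.7, 6], [0, 0, 0, 0, 0, -9.7, 6], [0, 0, 0, 0, 0, -9.7, 6], [0, 0, 0, 0, 0, -9.7, 6], [0, 0, 0, 0, 0, -9.7, 6], [0, 0, 0, 0, 0, -9.7, 6], [0, 0, 0, 0, 0, -9.7, 6], [0, 0, 0, 0, 0, 0, 6], [0, 0, 0, 0, 0, 0, 6]]]'

```text
clock: 3.88
position: [0.6127, -0.1783, 0.2974]
tcp_rot: [[0.109, 0.994, -0.0], [0.994, -0.109, -0.0], [-0.0, -0.0, -1.0]]
force: [0.7, -0.2, 0.2]
gripper_width: 0.0599
grasp_force: 0.0
```

```bash
cat > b.py <<'E'
from h import *
s=sense(); print(s["clock"],s["position"],np.round(s["tcp_rot"],3).tolist(),s["gripper_width"],np.round(s["force"],2))
im=get_image("wrist"); save(im,"w1")
R,_=cv2.Rodrigues(np.array(im["rvec"],float)); print(im["vfov"],im["cx"],im["cy"],"cam",(-R.T@np.array(im["tvec"]).ravel()).round(3),R.round(2).tolist())
for l in ["light_bench","beam_gap","cell_seat","small_cell"]:
    print(l,[(round(d["p"],2),np.round(d["centre"],4).tolist()) for d in tip_of(l,im)[:2]])
# bench & rack yaw in top
im=get_image("top")
for l,z in [("light_bench",.01),("cell_rack",.02),("small_cell",.14),("long_cell",.06)]:
    for d in trace(l,im)[:1]:
        ys,xs=np.nonzero(d["pixels"]); r=cv2.minAreaRect(np.c_[xs,ys].astype(np.float32)); b=cv2.boxPoints(r)
        print(l,d["p"],len(xs),[unproj(im,p,z)[:2].round(3).tolist() for p in b],unproj(im,r[0],z).round(3))
save(im,"top2")
E
python3 b.py
```

```text
3.875 [ 0.61272958 -0.17829497  0.29740915] [[0.109, 0.994, -0.0], [0.994, -0.109, -0.0], [-0.0, -0.0, -1.0]] 0.05992866364152325 [ 0.67 -0.24  0.19]
65.70646984690485 324.4012836619197 238.8468712378693 cam [ 0.622 -0.099  0.455] [[0.99, -0.11, -0.0], [-0.1, -0.96, 0.27], [-0.03, -0.27, -0.96]]
light_bench [(0.65, [0.6168, -0.0995, 0.0002])]
beam_gap [(0.68, [0.6186, -0.0967, 0.0027])]
cell_seat [(0.73, [0.6181, -0.1773, 0.0935])]
small_cell [(0.7, [0.6163, -0.172, 0.0925]), (0.57, [0.6185, -0.1781, 0.0941])]
light_bench 0.82 4704 [[0.576, 0.098], [0.692, 0.092], [0.672, -0.215], [0.556, -0.202]] [ 0.623 -0.057  0.01 ]
cell_rack 0.71 138 [[0.475, 0.34], [0.524, 0.135], [0.474, 0.123], [0.426, 0.326]] [0.475 0.231 0.02 ]
long_cell 0.39 94 [[0.496, 0.179], [0.504, 0.147], [0.487, 0.143], [0.479, 0.174]] [0.492 0.161 0.06 ]
```

View pics/w1.png

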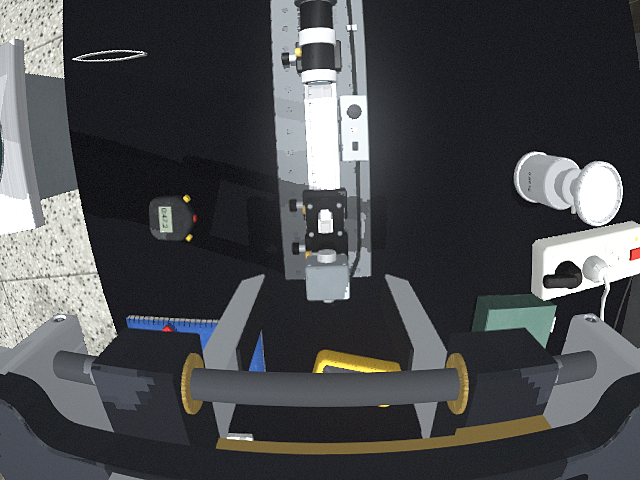

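The wrist view shows the bench almost aligned with the picture's vertical. The cell's white stopper is near (325,217), centred in the black seat block at (305–347, 190–253). I'll refine yaw and position from a crop.

```bash
cat >> h.py <<'E'
def wray(im,uv):
    R,_=cv2.Rodrigues(np.array(im["rvec"],float)); f=240/np.tan(np.radians(im["vfov"])/2)
    d=np.array(uv,float)-[im["cx"],im["cy"]]; r=np.hypot(*d); th=r/f
    v=np.r_[d/max(r,1e-9)*np.sin(th),np.cos(th)]
    return -R.T@np.array(im["tvec"],float).ravel(),R.T@v
def wun(im,uv,z):
    o,d=wray(im,uv); return (o+d*(z-o[2])/d[2])[:2]
def wproj(im,P):
    R,_=cv2.Rodrigues(np.array(im["rvec"],float)); f=240/np.tan(np.radians(im["vfov"])/2)
    c=R@np.array(P,float)+np.array(im["tvec"],float).ravel(); r=np.hypot(c[0],c[1])
    return np.array([im["cx"],im["cy"]])+c[:2]/r*f*np.arctan2(r,c[2])
E
cat > c.py <<'E'
from h import *
im=get_image("wrist"); g=cv2.cvtColor(im["frame"],cv2.COLOR_RGB2GRAY)
gx=cv2.GaussianBlur(g,(3,3),0).astype(float)
for lo,hi,sg in [(262,292,1),(355,385,-1)]:
    pts=[]
    for v in range(90,265,5):
        row=sg*np.gradient(gx[v])[lo:hi]; pts.append(wun(im,(lo+np.argmax(row),v),.012))
    pts=np.array(pts); vx,vy,x0,y0=cv2.fitLine(pts.astype(np.float32),cv2.DIST_HUBER,0,.002,.01).ravel()
    m=vx/vy; print("edge x at y=-.1:",x0+m*(-.1-y0),"yaw deg",-np.degrees(np.arctan(m)), np.std(pts[:,0]-x0-m*(pts[:,1]-y0)))
for l in ["small_cell","cell_seat"]:
    for d in trace(l,im)[:2]:
        ys,xs=np.nonzero(d["pixels"]); print(l,d["p"],len(xs),xs.min(),xs.max(),ys.min(),ys.max())
c=im["frame"][180:260,285:365,::-1]; cv2.imwrite("pics/w1c.png",cv2.resize(c,None,fx=7,fy=7,interpolation=cv2.INTER_CUBIC))
for v in (195,205,215,225,235,245): print(v,wun(im,(305,v),.115),wun(im,(346,v),.115))
E
python3 c.py
```

```text
edge x at y=-.1: 0.5630154 yaw deg -4.0221796 0.0003662564574635642
edge x at y=-.1: 0.67247665 yaw deg -3.6820297 0.0036314828696877733
small_cell 0.64 327 318 332 209 232
cell_seat 0.86 26196 271 371 0 306
195 [ 0.59753559 -0.15093651] [ 0.63523989 -0.15497604]
205 [ 0.5964276  -0.16029975] [ 0.63434285 -0.16436276]
215 [ 0.59529971 -0.16975647] [ 0.63344647 -0.1738452 ]
225 [ 0.59414994 -0.17932205] [ 0.63254946 -0.18343879]
235 [ 0.59297621 -0.18901252] [ 0.6316505  -0.19315964]
245 [ 0.59177628 -0.1988447 ] [ 0.63074822 -0.20302469]
```

View pics/w1c.png

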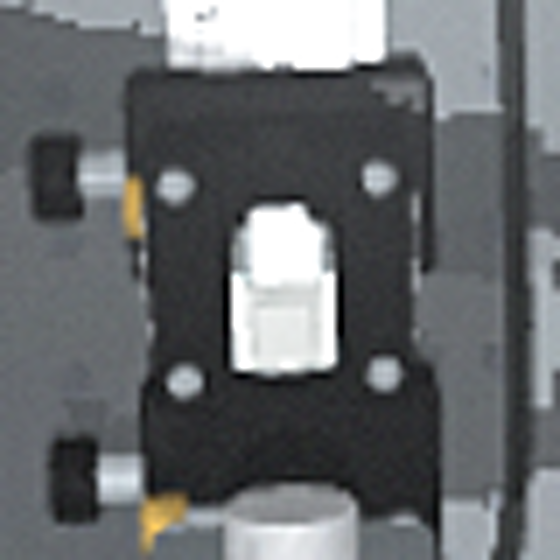

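Seat bolts average at px (325.1, 220.1), which puts the seat centre at about (0.6135, -0.1767). Bench yaw is -4.0°, and the board centreline agrees. Next I descend around the cell.

Emit:
carry_out --commands '[[[0.15, 0.1, 0, 0, 0, -2.2, 4], [0, 0, 3, 0, 0, 0, 4], [0, 0, 3, 0, 0, 0, 4], [0, 0, 3, 0, 0, 0, 4], [0, 0, 2, 0, 0, 0, 4], [0, 0, 0, 0, 0, 0, 4], [0, 0, 0, 0, 0, 0, 4]]]'

```text
clock: 5.4
position: [0.6144, -0.177, 0.1887]
tcp_rot: [[0.068, 0.998, 0.002], [0.998, -0.068, -0.001], [-0.001, 0.002, -1.0]]
force: [-0.0, 0.6, 1.3]
gripper_width: 0.04
grasp_force: 0.0
```

```bash
cat > d.py <<'E'
from h import *
s=sense(); print(s["clock"],s["position"],np.round(s["tcp_rot"],3).tolist(),s["gripper_width"],np.round(s["force"],2))
im=get_image("wrist")
print([wproj(im,p).round(0).tolist() for p in ([.6135,-.1767,.1465],[.6135,-.1767,.115])])
c=im["frame"][180:330,225:425,::-1]; cv2.imwrite("pics/w2c.png",cv2.resize(c,None,fx=4,fy=4,interpolation=cv2.INTER_CUBIC))
E
python3 d.py
```

```text
5.4 [ 0.61436667 -0.17701882  0.18868217] [[0.068, 0.998, 0.002], [0.998, -0.068, -0.001], [-0.001, 0.002, -1.0]] 0.04002435037991275 [-0.02  0.63  1.33]
[[323.0, 277.0], [323.0, 259.0]]
```

View pics/w2c.png

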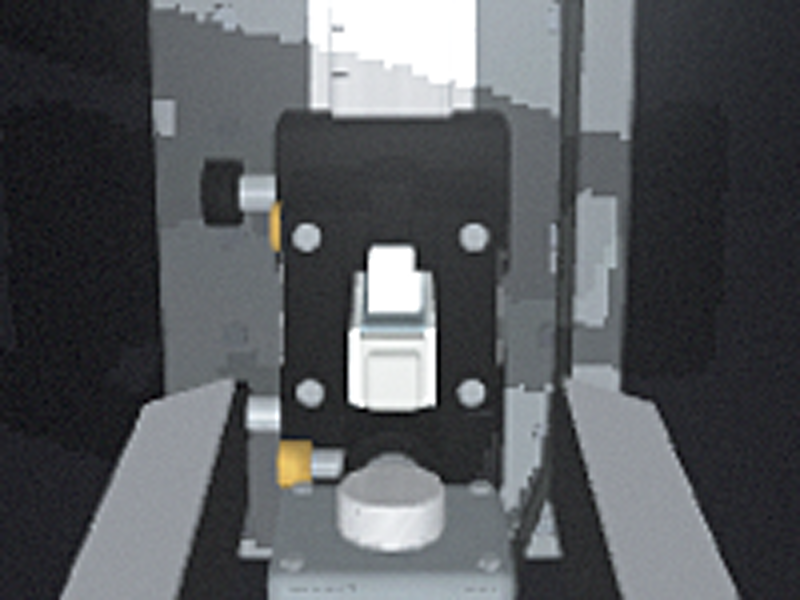

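The cell is centred at px (323,275), where predicted. The fingers sit about 1 mm to +x of it, so I correct that, descend and grip.

Emit:
carry_out --commands '[[[0.05, -0.1, 2.5, 0, 0, 0, 4], [0, 0, 2.35, 0, 0, 0, 4], [0, 0, 0, 0, 0, 0, 4], [0, 0, 0, 0, 0, 0, 2.5], [0, 0, 0, 0, 0, 0, 1.0], [0, 0, 0, 0, 0, 0, 1.0], [0, 0, 0, 0, 0, 0, 1.0], [0, 0, 0, 0, 0, 0, 1.0]]]' --force 10

```text
clock: 6.45
position: [0.6134, -0.1765, 0.1401]
tcp_rot: [[0.068, 0.998, 0.002], [0.998, -0.068, -0.001], [-0.001, 0.002, -1.0]]
force: [-0.2, -0.3, 3.4]
gripper_width: 0.0122
grasp_force: 10.0
```

Emit:
carry_out --commands '[[[0, 0, -1, 0, 0, 0, 1.0], [0, 0, -3, 0, 0, 0, 1.0], [0, 0, -4, 0, 0, 0, 1.0], [0, 0, -4, 0, 0, 0, 1.0], [0, 0, 0, 0, 0, 0, 1.0]]]'

```text
clock: 7.08
position: [0.6143, -0.1768, 0.264]
tcp_rot: [[0.068, 0.998, 0.008], [0.998, -0.068, -0.003], [-0.003, 0.008, -1.0]]
force: [0.5, -0.7, -1.2]
gripper_width: 0.0126
grasp_force: 10.0
```

Emit:
carry_out --commands '[[[3.5, -1.5, -0.3, 0, 0, 0, 1.0], [4.3, -1.8, -0.4, 0, 0, 0, 1.0], [4.3, -1.8, -0.4, 0, 0, 0, 1.0], [4.3, -1.8, -0.4, 0, 0, 0, 1.0], [4.3, -1.8, -0.4, 0, 0, 0, 1.0], [4.3, -1.8, -0.4, 0, 0, 0, 1.0], [4.3, -1.8, -0.4, 0, 0, 0, 1.0], [4.3, -1.8, -0.3, 0, 0, 0, 1.0], [4.0, -1.6, 0, 0, 0, 0, 1.0], [0, 0, 0, 0, 0, 0, 1.0]]]'

```text
clock: 8.32
position: [0.4805, 0.2117, 0.2872]
tcp_rot: [[0.064, 0.998, -0.003], [0.998, -0.064, -0.001], [-0.001, -0.003, -1.0]]
force: [-0.1, 0.4, -1.3]
gripper_width: 0.0124
grasp_force: 10.0
```

Emit:
carry_out --commands '[[[0, 0, 0, 0, 0, -5, 1.0], [0, 0, 0, 0, 0, -7.4, 1.0], [0, 0, 0, 0, 0, -5, 1.0], [0, 0, 0, 0, 0, 0, 1.0], [0, 0, 0, 0, 0, 0, 1.0]]]'

```text
clock: 8.95
position: [0.4821, 0.2088, 0.2882]
tcp_rot: [[-0.231, 0.973, -0.001], [0.973, 0.231, -0.001], [-0.0, -0.001, -1.0]]
force: [0.1, -0.3, -0.9]
gripper_width: 0.0124
grasp_force: 10.0
```

```bash
cat > e.py <<'E'
from h import *
s=sense(); print(s["clock"],s["position"],np.round(s["tcp_rot"],3).tolist(),s["gripper_width"],s["grasp_force"])
im=get_image("wrist")
for l in ["cell_rack","pocket_small","pocket_small_floor","pocket_long","pocket_mid_a","long_cell","small_cell","mid_cell","long_cell_centre"]:
    print(l,[(round(d["p"],2),np.round(d["centre"],4).tolist()) for d in tip_of(l,im)[:2]])
np.savez("w3.npz",**{k:im[k] for k in("frame","vfov","cx","cy","rvec","tvec")})
c=im["frame"][40:340,120:520,::-1]; cv2.imwrite("pics/w3c.png",cv2.resize(c,None,fx=2,fy=2,interpolation=cv2.INTER_CUBIC))
E
python3 e.py
```

```text
8.95 [0.48208917 0.20883795 0.28820206] [[-0.231, 0.973, -0.001], [0.973, 0.231, -0.001], [-0.0, -0.001, -1.0]] 0.012443582499789312 9.997666329145432
cell_rack []
pocket_small [(0.58, [0.4797, 0.2131, 0.0073])]
pocket_small_floor [(0.94, [0.4832, 0.2126, 0.0158]), (0.18, [0.4683, 0.2596, 0.0152])]
pocket_long [(0.77, [0.4919, 0.1634, 0.007]), (0.39, [0.4711, 0.2546, 0.0099])]
pocket_mid_a [(0.74, [0.4631, 0.3012, 0.0021]), (0.71, [0.4719, 0.254, 0.0079])]
long_cell [(0.82, [0.4966, 0.1627, 0.0201])]
small_cell [(0.62, [0.4857, 0.2154, 0.2402])]
mid_cell [(0.6, [0.4711, 0.2593, 0.0146]), (0.38, [0.4673, 0.2539, 0.0077])]
long_cell_centre [(0.72, [0.4958, 0.1611, 0.0377]), (0.44, [0.6485, 0.2516, -0.0])]
```

View pics/w3c.png

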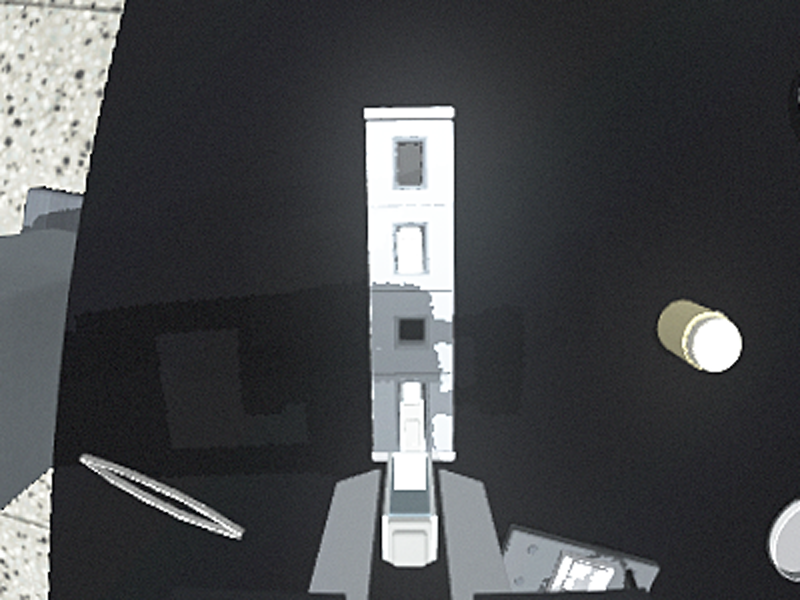

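The wrist view shows all four pockets in the rack. The small empty pocket is at crop (411,330), the mid-cell pocket at (410,248), the empty mid pocket at (410,163), and the seams at rows 205, 290 and 374.

```bash
cat > f.py <<'E'
from h import *
im=dict(np.load("w3.npz"))
P=lambda u,v,z=.03: wun(im,(120+u/2,40+v/2),z)
A=P(410.3,163.5);B=P(410.3,248);C=P(411,330.5)
for n,p in zip("b a small".split(),(A,B,C)): print(n,p)
print(A-C,np.linalg.norm(A-C),"yaw",np.degrees(np.arctan2(-(A-C)[0],(A-C)[1])))
for v in (205.5,291,374.5): print(v,P(411,v))
# subpixel pocket extents
g=cv2.cvtColor(im["frame"],cv2.COLOR_RGB2GRAY)
print(g[196:216:1,325]); print(g[204,308:345])
lo=[];hi=[]
for v in (60,80,100,130,150,170): 
    for n,sl,sg in (("L",range(295,320),1),("R",range(335,362),-1)):
        r=sg*np.gradient(cv2.GaussianBlur(g,(3,3),0)[40+v].astype(float))[sl.start:sl.stop]
        q=wun(im,(sl.start+np.argmax(r),40+v),.03); (lo if n=="L" else hi).append(q)
for e in (lo,hi):
    e=np.array(e); k=np.polyfit(e[:,1],e[:,0],1); print("edge yaw",-np.degrees(np.arctan(k[0])),"x@y=.2085",np.polyval(k,.2085), np.std(e[:,0]-np.polyval(k,e[:,1])))
E
python3 f.py
```

```text
b [0.46036646 0.30230029]
a [0.47129918 0.25626433]
small [0.48254431 0.21066444]
[-0.02217784  0.09163585] 0.09428142080202932 yaw 13.605194687890158
205.5 [0.46617099 0.27952998]
291 [0.4773012  0.23270582]
374.5 [0.48851298 0.18558495]
[159 153 138  90  57  54  54  55  58  56  53  56  53  53 102 112 125 140
 142 151]
[158 155 151 155 154 155 154 157 159 131 137  92  53  48  60  54  56  58
  55  56  54  57  51  68 105 145 141 157 153 154 148 155 157 157 153 153
 154]
edge yaw 13.611859454677996 x@y=.2085 0.4580683566266204 0.00025202733259332565
edge yaw 14.11920501545142 x@y=.2085 0.5076302384542729 0.000394106048715867
```

Run:
```python
from h import *
im=dict(np.load("w3.npz"))
c=im["frame"][255:335,285:365,::-1]; cv2.imwrite("pics/w3d.png",cv2.resize(c,None,fx=7,fy=7,interpolation=cv2.INTER_CUBIC))
t=np.array([.4821,.2088]); ex=np.array([-.231,.973]); ey=np.array([.973,.231])
for z,h in ((.2432,6.25),(.2882,6.25),(.2947,0)):
  for a in (-h,h):
    for b in (-h,h): print(z,a,b,(7*(wproj(im,np.r_[t+ex*a/1e3+ey*b/1e3,z])-[285,255])).round(0))
```

```text
0.2432 -6.25 -6.25 [201. 212.]
0.2432 -6.25 6.25 [349. 212.]
0.2432 6.25 -6.25 [199.  73.]
0.2432 6.25 6.25 [350.  73.]
0.2882 -6.25 -6.25 [182. 467.]
0.2882 -6.25 6.25 [365. 467.]
0.2882 6.25 -6.25 [179. 302.]
0.2882 6.25 6.25 [367. 303.]
0.2947 0 0 [273. 431.]
0.2947 0 0 [273. 431.]
0.2947 0 0 [273. 431.]
0.2947 0 0 [273. 431.]
```

View pics/w3d.png

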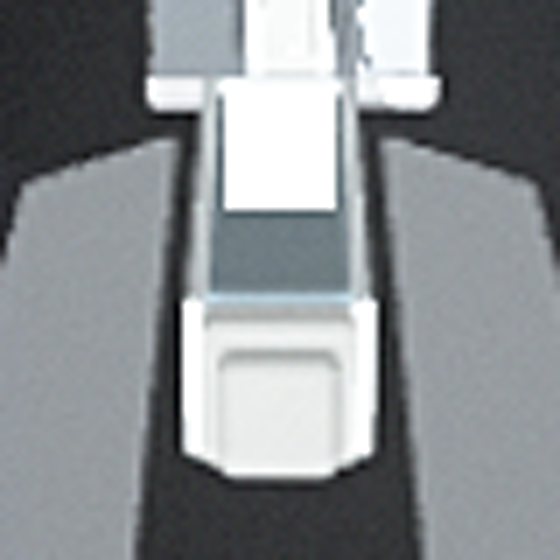

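The held cell sits centred and straight: its bottom edge is at v=78 (predicted 73) and its top edge at v=300 (predicted 303). I'll descend to just above the pocket.

Emit:
carry_out --commands '[[[0.1, 0.05, 2, 0, 0, -0.3, 1.0], [0, 0, 4, 0, 0, 0, 1.0], [0, 0, 4.5, 0, 0, 0, 1.0], [0, 0, 4.5, 0, 0, 0, 1.0], [0, 0, 3.5, 0, 0, 0, 1.0], [0, 0, 1.5, 0, 0, 0, 1.0], [0, 0, 0, 0, 0, 0, 1.0], [0, 0, 0, 0, 0, 0, 1.0]]]'

```text
clock: 10.45
position: [0.4836, 0.211, 0.0909]
tcp_rot: [[-0.238, 0.971, 0.003], [0.971, 0.238, 0.001], [0.0, 0.004, -1.0]]
force: [0.9, 1.0, -0.8]
gripper_width: 0.0124
grasp_force: 10.0
```

Run:
```python
from h import *
s=sense(); print(s["clock"],s["position"],np.round(s["tcp_rot"],3).tolist(),s["gripper_width"],s["grasp_force"],s["force"])
im=get_image("wrist"); c=im["frame"][170:320,225:425,::-1]; cv2.imwrite("pics/w4.png",cv2.resize(c,None,fx=4,fy=4,interpolation=cv2.INTER_CUBIC))
p=s["position"];R=np.array(s["tcp_rot"]);ex=R[:2,0];ey=R[:2,1]
def q(a,b,z): return (4*(wproj(im,np.r_[p[:2]+ex*a+ey*b,z])-[225,170])).round(0).tolist()
print("cell bottom front",q(.00625,-.00625,p[2]-.045),q(.00625,.00625,p[2]-.045))
print("pocket mouth +2.5 chamfer if centred",q(.010,-.010,.03),q(.010,.010,.03),q(-.01,-.01,.03)," block front",q(.0235,-.023,.03),q(.0235,.023,.03))
```

```text
10.45 [0.48359275 0.21103663 0.09093563] [[-0.238, 0.971, 0.003], [0.971, 0.238, 0.001], [0.0, 0.004, -1.0]] 0.012392933312385291 9.997691363096237 [ 0.94506998  0.97786521 -0.78090863]
cell bottom front [352.0, 382.0] [439.0, 382.0]
pocket mouth +2.5 chamfer if centred [331.0, 324.0] [460.0, 324.0] [332.0, 444.0]  block front [244.0, 239.0] [547.0, 239.0]
```

View pics/w4.png

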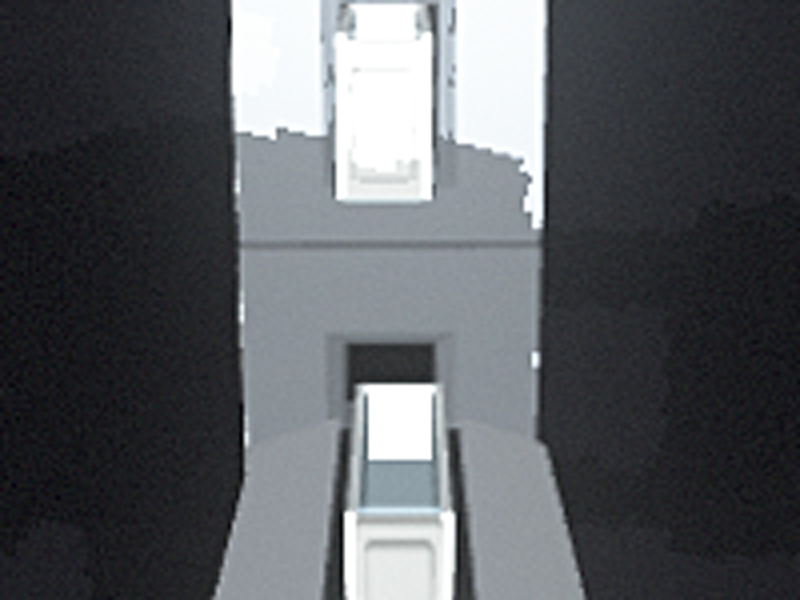

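The pocket mouth is at crop (328–453, 333+), about 1 mm to -tool-x and 1.1 mm to -tool-y of the cell. I'll correct that and insert.

Emit:
carry_out --commands '[[[-0.1, -0.12, 0, 0, 0, 0, 1.0], [0, 0, 0, 0, 0, 0, 1.0], [0, 0, 0.8, 0, 0, 0, 1.0], [0, 0, 0.7, 0, 0, 0, 1.0], [0, 0, 0.6, 0, 0, 0, 1.0], [0, 0, 0.5, 0, 0, 0, 1.0], [0, 0, 0, 0, 0, 0, 1.0], [0, 0, 0, 0, 0, 0, 1.0]]]'

```text
clock: 11.5
position: [0.4814, 0.2094, 0.0629]
tcp_rot: [[-0.238, 0.971, 0.0], [0.971, 0.238, -0.0], [-0.0, 0.0, -1.0]]
force: [1.4, 0.1, -0.9]
gripper_width: 0.0126
grasp_force: 10.0
```

Emit:
carry_out --commands '[[[0, 0, 0.3, 0, 0, 0, 1.0], [0, 0, 0.15, 0, 0, 0, 1.0], [0, 0, 0, 0, 0, 0, 1.0], [0, 0, 0, 0, 0, 0, 1.0], [0, 0, 0, 0, 0, 0, 1.0]]]'

```text
clock: 12.12
position: [0.4815, 0.2094, 0.0591]
tcp_rot: [[-0.238, 0.971, 0.0], [0.971, 0.238, 0.0], [-0.0, 0.0, -1.0]]
force: [-1.9, -0.5, 4.8]
gripper_width: 0.0125
grasp_force: 10.0
```

It's seated with about 5 N on the floor. Now I release and look.

Emit:
carry_out --commands '[[[0, 0, 0, 0, 0, 0, 1.6], [0, 0, 0, 0, 0, 0, 2.5], [0, 0, 0, 0, 0, 0, 3.5], [0, 0, 0, 0, 0, 0, 3.5], [0, 0, -2, 0, 0, 0, 3.5], [0, 0, -4, 0, 0, 0, 3.5], [0, 0, -5, 0, 0, 0, 3.5], [0, 0, -3, 0, 0, 0, 3.5], [0, 0, 0, 0, 0, 0, 3.5], [0, 0, 0, 0, 0, 0, 3.5]]]'

```text
clock: 13.38
position: [0.4806, 0.2091, 0.1966]
tcp_rot: [[-0.238, 0.971, -0.003], [0.971, 0.238, -0.001], [-0.0, -0.003, -1.0]]
force: [-0.4, 0.1, -0.4]
gripper_width: 0.0346
grasp_force: 0.0
```

Run:
```python
from h import *
s=sense(); print(s["clock"],s["position"],np.round(s["tcp_rot"],3).tolist(),s["gripper_width"])
im=get_image("wrist"); c=im["frame"][130:330,200:450,::-1]; cv2.imwrite("pics/w5.png",cv2.resize(c,None,fx=3,fy=3,interpolation=cv2.INTER_CUBIC))
np.savez("w5.npz",**{k:im[k] for k in("frame","vfov","cx","cy","rvec","tvec")})
for l in ["small_cell","pocket_small_floor","long_cell","mid_cell","pocket_long"]: print(l,[(round(d["p"],2),np.round(d["centre"],4).tolist()) for d in tip_of(l,im)[:2]])
for n,p in dict(small=[.4815,.2094,.0655],smallglass=[.4815,.2094,.059],long=[.4927,.1626,.0655],mid=[.4702,.2562,.0655]).items(): print(n,(3*(wproj(im,p)-[200,130])).round(0))
```

```text
13.375 [0.48062237 0.20913359 0.19664836] [[-0.238, 0.971, -0.003], [0.971, 0.238, -0.001], [-0.0, -0.003, -1.0]] 0.03460049735043843
small_cell [(0.78, [0.4848, 0.2126, 0.0085])]
pocket_small_floor [(0.8, [0.4844, 0.2102, 0.0159])]
long_cell [(0.95, [0.4945, 0.1611, 0.0164])]
mid_cell [(0.64, [0.4676, 0.2589, 0.0145])]
pocket_long [(0.88, [0.4918, 0.1651, 0.0062])]
small [378. 319.]
smallglass [378. 313.]
long [377. 483.]
mid [379. 140.]
```

View pics/w5.png

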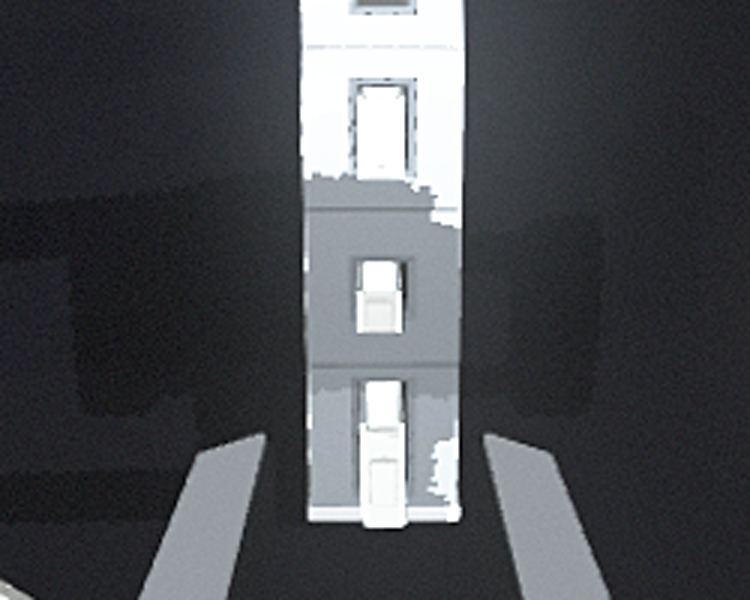

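The small cell is upright and fully down. Its stopper is at crop (379,313), within a pixel or two of the position predicted for fully seated. The long cell's stopper is at (382,483), on prediction. Next I grip the long cell.

Emit:
carry_out --commands '[[[-2.4, 0.05, 0, 0, 0, 0, 3.5], [-2.4, 0.05, 0, 0, 0, 0, 3.5], [0, 0, 2, 0, 0, 0, 3.5], [0, 0, 4, 0, 0, 0, 3.5], [0, 0, 4, 0, 0, 0, 3.5], [0, 0, 2.5, 0, 0, 0, 3.5], [0, 0, 1.2, 0, 0, 0, 3.5], [0, 0, 0, 0, 0, 0, 3.5], [0, 0, 0, 0, 0, 0, 3.5]]]'

```text
clock: 14.8
position: [0.4948, 0.1632, 0.0628]
tcp_rot: [[-0.238, 0.971, 0.002], [0.971, 0.238, 0.0], [-0.0, 0.003, -1.0]]
force: [-0.4, 0.7, 0.2]
gripper_width: 0.0349
grasp_force: 0.0
```

Emit:
carry_out --commands '[[[0, -0.1, 0.6, 0, 0, 0, 3.5], [0, 0, 0, 0, 0, 0, 3.5], [0, 0, 0, 0, 0, 0, 2.2], [0, 0, 0, 0, 0, 0, 1.0], [0, 0, 0, 0, 0, 0, 1.0], [0, 0, 0, 0, 0, 0, 1.0], [0, 0, 0, 0, 0, 0, 1.0]]]' --force 20

```text
clock: 15.68
position: [0.493, 0.1628, 0.0556]
tcp_rot: [[-0.238, 0.971, 0.001], [0.971, 0.238, 0.0], [-0.0, 0.001, -1.0]]
force: [1.0, 0.7, -0.8]
gripper_width: 0.0122
grasp_force: 20.0
```

Emit:
carry_out --commands '[[[0, 0, -1, 0, 0, 0, 1.0], [0, 0, -3, 0, 0, 0, 1.0], [0, 0, -5, 0, 0, 0, 1.0], [0, 0, -5, 0, 0, 0, 1.0], [0, 0, -4, 0, 0, 0, 1.0], [0, 0, -2, 0, 0, 0, 1.0], [0, 0, 0, 0, 0, 0, 1.0]]]'

```text
clock: 16.55
position: [0.4931, 0.1629, 0.2581]
tcp_rot: [[-0.238, 0.971, 0.004], [0.971, 0.238, 0.001], [-0.0, 0.004, -1.0]]
force: [0.3, -0.3, -0.7]
gripper_width: 0.0125
grasp_force: 20.0
```

Emit:
carry_out --commands '[[[-2.5, 0.5, 0, 0, 0, 0, 1.0], [-3.8, 0.77, 0, 0, 0, 0, 1.0], [-3.8, 0.77, 0, 0, 0, 2, 1.0], [-3.8, 0.9, 0, 0, 0, 4, 1.0], [-3.8, 1.2, 0, 0, 0, 5, 1.0], [-3.8, 1.5, 0, 0, 0, 4.7, 1.0], [-3.8, 1.8, 0, 0, 0, 2, 1.0], [-2.5, 1, 0, 0, 0, 0, 1.0], [0, 0, 0, 0, 0, 0, 1.0], [0, 0, 0, 0, 0, 0, 1.0]]]'

```text
clock: 17.8
position: [0.6116, -0.1023, 0.2552]
tcp_rot: [[0.067, 0.998, -0.001], [0.998, -0.067, 0.001], [0.001, -0.001, -1.0]]
force: [0.5, 0.8, 0.5]
gripper_width: 0.0122
grasp_force: 20.0
```

```bash
cat > g.py <<'E'
from h import *
s=sense(); p=np.array(s["position"]);R=np.array(s["tcp_rot"]); print(s["clock"],p,R.round(3).tolist(),s["gripper_width"],s["grasp_force"])
T=np.array([.6186,-.1038,.129]); print("tool shift cm",(100*R.T@(T-p)).round(2),"yaw",np.degrees(np.arctan2(R[1,1],R[0,1])))
E
python3 g.py
```

```text
17.8 [ 0.61159769 -0.10232631  0.25515081] [[0.067, 0.998, -0.001], [0.998, -0.067, 0.001], [0.001, -0.001, -1.0]] 0.012191360841309616 19.977823197841644
tool shift cm [-0.11  0.72 12.61] yaw -3.865954163857825
```

Emit:
carry_out --commands '[[[-0.1, 0.7, 0, 0, 0, 0.1, 1.0], [0, 0, 2.5, 0, 0, 0, 1.0], [0, 0, 4, 0, 0, 0, 1.0], [0, 0, 3.5, 0, 0, 0, 1.0], [0, 0, 2, 0, 0, 0, 1.0], [0, 0, 0.6, 0, 0, 0, 1.0], [0, 0, 0, 0, 0, 0, 1.0], [0, 0, 0, 0, 0, 0, 1.0], [0, 0, 0, 0, 0, 0, 1.0]]]'

```text
clock: 18.92
position: [0.6196, -0.1049, 0.1309]
tcp_rot: [[0.07, 0.998, 0.002], [0.998, -0.07, -0.001], [-0.001, 0.002, -1.0]]
force: [-0.7, 0.6, -0.4]
gripper_width: 0.0129
grasp_force: 20.0
```

```bash
cat >> g.py <<'E'
im=get_image("wrist"); save(im,"w6")
# seat block, lamp positions vs prediction
b=np.array([.6189,-.0988]); ex=np.array([.9976,-.0698]); ey=np.array([.0698,.9976])
for n,(x,y,z) in dict(cellTop=(0,-5,139),cellfront_bot=(0,11,88),seatL=(-18,-60,115),seatR=(18,-60,115),lampTop=(0,49,128),lampL=(-18,52,110),lampR=(18,52,110)).items():
    print(n,wproj(im,np.r_[b+ex*x/1e3+ey*y/1e3,z/1e3]).round(0))
for l in ["long_cell_centre","long_cell","light_bench","beam_gap","small_cell"]: print(l,[(round(d["p"],2),np.round(d["centre"],4).tolist()) for d in tip_of(l,im)[:2]])
E
python3 g.py
```

```text
18.925 [ 0.61961339 -0.10494537  0.13092216] [[0.07, 0.998, 0.002], [0.998, -0.07, -0.001], [-0.001, 0.002, -1.0]] 0.012887471883219571 19.977620244026184
tool shift cm [ 0.11 -0.11  0.19] yaw -4.0231329013514046
cellTop [322. 316.]
cellfront_bot [322. 249.]
seatL [291. 380.]
seatR [353. 380.]
lampTop [321. 193.]
lampL [284. 181.]
lampR [359. 181.]
long_cell_centre [(0.86, [0.6179, -0.1054, 0.1097])]
long_cell [(0.65, [0.6205, -0.107, 0.0905])]
light_bench [(0.67, [0.6178, -0.099, -0.0012])]
beam_gap []
small_cell []
```

View pics/w6.png

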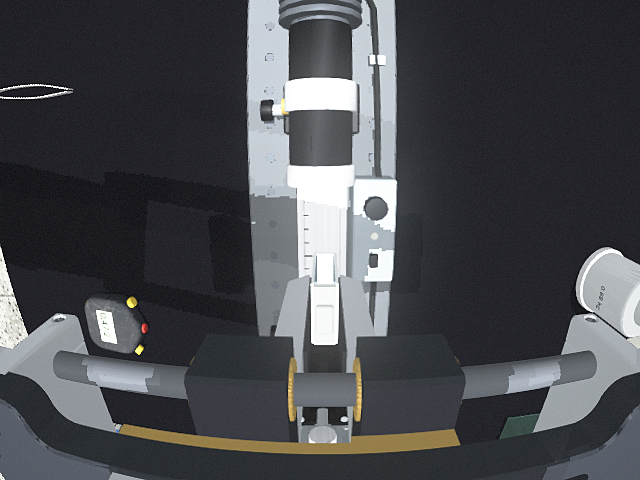

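The cell hangs upright at u≈324.5, while the lamp axis is at u≈321. That puts it about 1 mm to +x, so I trim.

Emit:
carry_out --commands '[[[0.1, -0.12, 0.15, 0, 0, 0, 1.0], [0, 0, 0, 0, 0, 0, 1.0], [0, 0, 0, 0, 0, 0, 1.0], [0, 0, 0, 0, 0, 0, 1.0], [0, 0, 0, 0, 0, 0, 1.0], [0, 0, 0, 0, 0, 0, 1.0]]]'

```text
clock: 19.98
position: [0.6178, -0.1037, 0.128]
tcp_rot: [[0.07, 0.998, 0.0], [0.998, -0.07, -0.0], [-0.0, 0.0, -1.0]]
force: [-0.8, -0.2, -0.2]
gripper_width: 0.0123
grasp_force: 20.0
```

Run:
```python
from h import *
s=sense(); p=np.array(s["position"]); print(s["clock"],p,s["grasp_force"],s["force"])
for n in ("wrist","scene","top"):
    im=get_image(n); print(n,sense()["position"])
    for l in ["long_cell_centre","beam_gap","small_cell","pocket_small_floor","light_bench","mid_cell"]: print(l,[(round(d["p"],2),np.round(d["centre"],4).tolist()) for d in tip_of(l,im)[:1]])
im=get_image("wrist"); g=cv2.cvtColor(im["frame"],cv2.COLOR_RGB2GRAY).astype(float)
# lamp tube axis from dark tube rows at beam height silhouette
for v in (30,50,70,130,145,160):
    r=np.gradient(cv2.GaussianBlur(g,(3,3),0)[v]); a=270+np.argmin(r[270:310]); b=335+np.argmax(r[335:365]); m=((a+b)/2,v)
    q=wun(im,m,.110); print(v,a,b,"width",np.linalg.norm(wun(im,(a,v),.11)-wun(im,(b,v),.11)).round(4),"beam x at y=-.104:",(q[0]-.0698*(q[1]+.104)).round(4))
```

```text
19.975 [ 0.61783634 -0.10373549  0.12799557] 19.977636337280273 [-0.81269979 -0.19355241 -0.17238789]
wrist [ 0.61781791 -0.10373209  0.1279673 ]
long_cell_centre [(0.82, [0.6175, -0.1061, 0.1117])]
beam_gap []
small_cell []
pocket_small_floor []
light_bench [(0.78, [0.6164, -0.0966, -0.0002])]
mid_cell [(0.47, [0.4194, -0.1727, -0.0026])]
scene [ 0.61780685 -0.1037076   0.12795378]
long_cell_centre [(0.59, [0.6163, -0.1025, 0.1119])]
beam_gap []
small_cell [(0.49, [0.4821, 0.2087, 0.0108])]
pocket_small_floor [(0.93, [0.4828, 0.2081, 0.0136])]
light_bench [(0.89, [0.6192, -0.1003, -0.0017])]
mid_cell [(0.87, [0.4721, 0.2588, 0.0132])]
top [ 0.61782023 -0.10373728  0.12797448]
long_cell_centre []
beam_gap []
small_cell [(0.37, [0.4789, 0.2059, 0.0112])]
pocket_small_floor [(0.69, [0.4849, 0.2116, 0.0141])]
light_bench [(0.73, [0.4849, 0.2117, 0.0076])]
mid_cell [(0.41, [0.4713, 0.2573, 0.0159])]
30 292 356 width 0.0299 beam x at y=-.104: 0.6178
50 292 356 width 0.0298 beam x at y=-.104: 0.6178
70 292 357 width 0.0302 beam x at y=-.104: 0.618
130 286 363 width 0.036 beam x at y=-.104: 0.618
145 292 356 width 0.03 beam x at y=-.104: 0.6178
160 293 356 width 0.0296 beam x at y=-.104: 0.618
```

The lamp axis gives beam x ≈ 0.618 and the cell is at 0.6178, with height and yaw on target. I'm handing in.

```bash
python3 -c "
from rig import *
print(sign_off())"
```

```text
the job is handed in; nothing more can be done
None
```

The small cell is back in its square pocket, fully down and released, and the gripper is holding the long cell upright in the beam gap; I've handed in the job, but no verdict came back.

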